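# Tip the acrylic panels over in the polishing stand

## Robot

A 6-joint arm with a two-finger parallel gripper is mounted at the origin on the work surface. World frame = base frame: x ahead of the robot, y to its left, z up, the work surface at z = 0. Lengths are in mm, angles in rad, forces in N, time in s.
With the tool pointing down it reaches from about 350 to 925 mm from the base axis. Payload 6.4 kg.
Tool frame: the origin (TCP) lies at the very end of the fingers, on their centre line; the grasp point (between the pads) lies manip.tcp_to_grasp behind it (manip.tcp_to_grasp is the distance from the TCP to the grasp point, in mm); z points along the fingers, y is the line along which they close (so a half turn about z gives the same grasp; the last joint's range is limited). The gripper opens to 94 mm and grips with 3 to 60 N. Pads are 16 mm wide; open, the fingers measure 119 mm over their backs; the gripper's body (75 mm by 177 mm) begins 78 mm behind the grasp point.
Start: joints at [-1.331, 0.245, 1.558, -0, 1.339, -0.174], TCP at [261.365, -595.149, 205.455] pointing down, gripper open.
Joint ranges: [-3.13, 3.13], [-1.02, 2.26], [0.13, 2.54], [-0.95, 4.09], [0.21, 2.88], [-2.74, 2.74]. Speed limits (rad/s): [2.57, 2.57, 3.14, 3.14, 3.14, 3.14].

## Interface

Orientations are given as a unit quaternion [w, x, y, z].
In Python, from rig import manip gives the robot as it stands.
- The arm moves only by the tool carry_out, never from a script. Its argument "plan" is a list of rows, each an object of numbers: "tx", "ty", "tz": the shift along the tool's x, y, z each as a share of 0.03 m, from -1 to 1; "rx", "ry", "rz": the turn, a rotation vector about the tool's x, y, z each as a share of 5 degrees, from -1 to 1; "gripper": the gripper's target within -1 to 1 (shut at 1, half-way at 0, fully open at -1). A call has 1 to 12 rows; each row shifts and turns the commanded pose from where the row before left it, along the tool's axes as they then stand; what a row does not reach is not made up. A row lasts 1/12 s, in which the tool goes at most 41.7 mm and 7.16 degrees, less where a joint would pass 70% of its speed; a pose out of reach is approached as far as the arm can. A call with a number of a shift or a turn outside -1 to 1 is refused whole. A call with a gripper value outside its range is refused whole. The fingers move at their own pace and stop on an object; "grip_force" is the grip in N (left out, the last holds). Time passes only in rows, so rows that do not move let the fingers close. It gives the time, the measured TCP pose, the force, the opening and the grip force at its end, in the units of the state.
- manip.get_state(): the state, without advancing time (a new reading comes with each control period).
- manip.grab_frame(name): name is "scene" or "top"; returns the picture (420x560x3 uint8, red, green, blue); there is no depth.
- manip.camera_params(name): a dict with "intrinsics" (3x3 intrinsics, pixels), "rvec" (rotation vector, rad) and "tvec" (3), from world to camera coordinates, as OpenCV has them. Camera axes: x right, y down, z forward; pixel columns grow to the right and rows downward; lengths in mm; the calibration is good to about 2 mm. A picture is of the moment at which its call begins. camera_params takes no time and is no camera call.
- manip.sign_off(): hands the job in; it is judged then, once.
The state is a dict: "time_s": time; "q": joint angles; "joint_velocities": joint speeds; "joint_torque": joint torques, N m; "tcp_pos": TCP position; "eef_rot": TCP orientation; "ft_force": force on the tool from outside, world axes, zero at the start; "wrist_torque": the same for the moment, N m; "gripper_width": finger opening in mm; "grasp_force": force on a finger pad.
Only numpy, scipy, OpenCV 4.12 (cv2) and the standard library are available. Lean on these libraries where they do the work, as an engineer would, in place of code of your own. Each camera call takes 0.05 s, during which the arm holds its last target. There are 200 camera calls.

## Task

The blue and the green acrylic panels in the polishing stand still lean on the black rail on the robot's side. Push each of them over with the fingertips, past upright, so that both end up leaning on the white rail with their lower edges still in the groove; do not lift them. Leave the red panel, which is already turned, and the mill, jar and tin as they are.

Things in the scene. Friction and masses are not known exactly. Their poses are not given: they have to be found in the camera images.
- stand: fixed plywood stand, base 130 mm (x) by 450 mm (y), 20 mm thick. Origin: centre of its underside, on the table. y runs along the groove, x across it from the black rail (-x, robot's side) to the white rail (+x). Groove 16 mm wide, floor 20 mm up, walls to 32 mm. Three panels stand end to end in it, in any order, about 28 mm apart; one pushed past upright falls by itself to the other rail
- black_rail (a point): middle of the black rail, a fixed 12 mm thick bar along the stand's y, its centre 80 mm above the table
- white_rail (a point): middle of the white rail, a fixed 12 mm thick bar like the black one
- blue: blue acrylic panel, loose, 8 mm thick, 115 mm wide, 170 mm high, 0.13 to 0.27 kg, its lower edge in the groove; at first leans on the black rail, 20 degrees off upright. Origin: on the mid-plane, midway across the width, 11 mm up from its lower edge. z points up the panel to its top edge, y runs along the width and the groove, x is square to the faces, towards the white-rail side
- blue_top (a point): middle of the top edge of the blue panel (mid-plane), about 180 mm above the table while it leans
- green: green acrylic panel, loose, 8 mm thick, 115 mm wide, 170 mm high, 0.13 to 0.27 kg, its lower edge in the groove; at first leans on the black rail, 20 degrees off upright. Origin: on the mid-plane, midway across the width, 11 mm up from its lower edge. z points up the panel to its top edge, y runs along the width and the groove, x is square to the faces, towards the white-rail side
- green_top (a point): middle of the top edge of the green panel (mid-plane), about 180 mm above the table while it leans
- red: red acrylic panel, loose, 8 mm thick, 115 mm wide, 170 mm high, 0.13 to 0.27 kg, its lower edge in the groove; a bystander already leaning on the white rail, 20 degrees off upright. Origin: on the mid-plane, midway across the width, 11 mm up from its lower edge. z points up the panel to its top edge, y runs along the width and the groove, x is square to the faces, towards the white-rail side
- red_top (a point): middle of the top edge of the red panel (mid-plane), about 180 mm above the table while it leans
- mill: black pepper mill, 56 mm across, 168 mm high, loose bystander on the table beyond the white-rail side. Origin: centre of its underside, z up
- jar: amber spice jar with a steel lid, 48 mm across, 75 mm high, loose bystander on the table on the black-rail side. Origin: centre of its underside
- tin: low steel tin with a yellow band, 60 mm across, 50 mm high, loose bystander on the table on the black-rail side. Origin: centre of its underside

How it is judged (in metres and radians):
At the end, for the whole second after the job is handed in: Blue and green at rest, top edges 25 to 90 mm to the white-rail side of the groove's middle and over 150 mm high, lower edges in the groove, parallel to it within 0.12 rad; red panel still on the white rail; red panel's top, mill, jar and tin within 20 mm of their starts (x of blue_top in the frame of stand between 0.025 and 0.09 m and z of each of blue_top, green_top in the frame of stand above 0.15 m and x of blue in the frame of stand between -0.015 and 0.015 m and z of each of blue, green in the frame of stand below 0.045 m and angle between the y axis of each of blue, green and the y axis of stand, either way round below 0.12 rad and linear speed of each of blue, green below 0.02 m/s and angular speed of each of blue, green below 0.15 rad/s and x of green_top in the frame of stand between 0.025 and 0.09 m and x of green in the frame of stand between -0.015 and 0.015 m and x of red_top in the frame of stand above 0.025 m and distance of each of red_top, mill, jar, tin from where it was at the start of the episode below 0.02 m); the robot touches nothing.
It fails at once if a panel is lifted out of the groove (height (world z) of any of blue, green, red above 0.055 m).
It fails at once if the red panel's top is moved more than 20 mm (distance of red_top from where it was at the start of the episode above 0.02 m).
It fails at once if the mill, jar or tin is moved more than 20 mm or tipped (distance of any of mill, jar, tin from where it was at the start of the episode above 0.02 m or angle between any of mill, jar, tin's own z axis and vertical above 0.3 rad).
It also fails if it takes over 48 s, if anything falls off the work surface, if the arm or the gripper's body presses on something with over 40 N, if the wrist force passes 120 N, or if a joint passes its speed limit or range.

## Working session

There is one attempt and no reset: what is moved stays moved. The work goes in short steps, Python scripts to look and compute and a tool call to move; the robot and the scene stay as the last step left them, time stands still between calls to the robot, and variables do not carry over. Pictures are saved under pics/ and viewed, at most 10 in all, crops included, and the job is handed in when it is done.

Besides the shell and the picture viewer there is one more tool, called after ">>>" as name(argument=value, ...) on one line, values as JSON. carry_out: Moves the arm, as the interface text tells. Its arguments: {"type":"object","properties":{"plan":{"type":"array","items":{"type":"object","properties":{"tx":{"type":"number","minimum":-1,"maximum":1},"ty":{"type":"number","minimum":-1,"maximum":1},"tz":{"type":"number","minimum":-1,"maximum":1},"rx":{"type":"number","minimum":-1,"maximum":1},"ry":{"type":"number","minimum":-1,"maximum":1},"rz":{"type":"number","minimum":-1,"maximum":1},"gripper":{"type":"number"}}}},"grip_force":{"type":"number"}},"required":["plan"]}

```bash
mkdir -p pics; python3 - <<'E'
from rig import manip
import cv2
for n in("scene","top"):
    im=manip.grab_frame(n); cv2.imwrite(f"pics/{n}0.png",im[:,:,::-1])
    print(n,manip.camera_params(n))
s=manip.get_state(); print(s, manip.tcp_to_grasp)
E
```

```text
scene {'intrinsics': array([[515.46972353,   0.        , 284.16386203],
       [  0.        , 515.46972353, 212.04005668],
       [  0.        ,   0.        ,   1.        ]]), 'rvec': array([ 1.4366919 ,  1.97446827, -0.95211281]), 'tvec': array([ 178.65222288, -238.43208497, 1460.59170812])}
top {'intrinsics': array([[417.70288862,   0.        , 284.18983335],
       [  0.        , 417.70288862, 205.59117032],
       [  0.        ,   0.        ,   1.        ]]), 'rvec': array([ 2.13675312, -2.12564094,  0.16040947]), 'tvec': array([ 29.52740206, 587.88055246, 923.93592986])}
{'time_s': 0.1, 'q': array([-1.33107979e+00,  2.45741532e-01,  1.55887688e+00, -4.92342342e-06,
        1.33869088e+00, -1.74101771e-01]), 'joint_velocities': array([ 0.00201046, -0.00250957, -0.00502358, -0.0014901 , -0.00091181,
       -0.00010917]), 'joint_torque': array([-7.96535915e-04, -4.16915882e+01, -3.15526164e+01,  6.86503225e-02,
        3.10109113e-02, -5.59133377e-05]), 'tcp_pos': array([ 261.24450012, -594.60580883,  204.46546471]), 'eef_rot': array([-8.57779827e-04,  9.78670082e-01,  2.05436446e-01, -3.05481131e-05]), 'ft_force': array([-0.3176847 ,  0.28249636,  0.09135738]), 'wrist_torque': array([0.00763687, 0.06919884, 0.05118002]), 'grasp_force': 0.0, 'gripper_width': 93.87699485793567} 18.8
```

View pics/scene0.png

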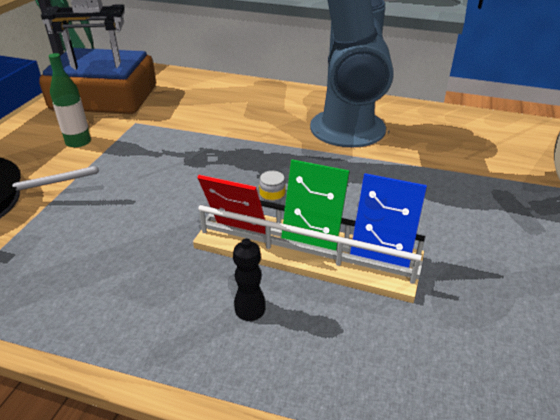

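View pics/top0.png

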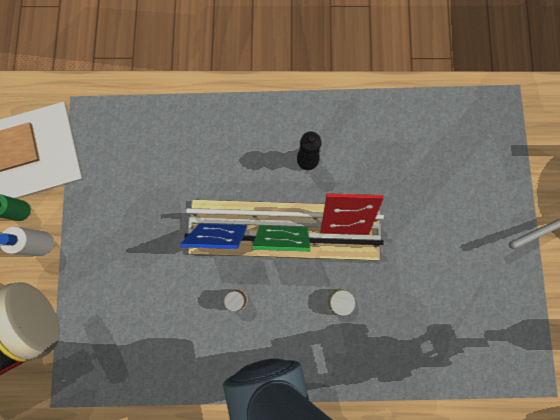

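The blue panel (213,236) and green panel (281,238) lean toward the robot, which is at the bottom of the top view. Red (352,214) leans away. The jar is at (235,300), the tin at (343,302) and the mill at (309,150). I'll enlarge the stand.

```bash
python3 - <<'E'
import cv2
im=cv2.imread("pics/top0.png")[180:325,170:400]
cv2.imwrite("pics/crop0.png",cv2.resize(im,None,fx=3.4,fy=3.4,interpolation=cv2.INTER_CUBIC))
E
```

```text
(no output)
```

View pics/crop0.png

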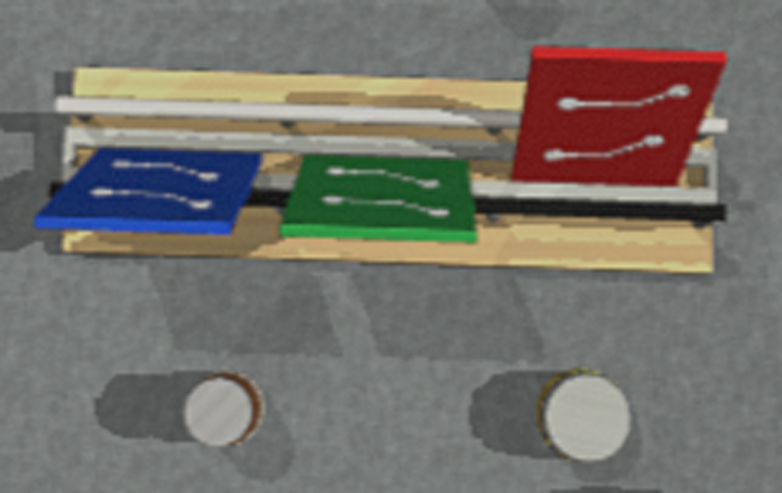

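Crop pixels: blue's top edge runs (37,222)-(233,228), green's (283,231)-(476,235) and red's (533,52)-(725,58). Black rail ends are (52,190) and (725,212); white rail ends are (55,104) and (727,126). The jar lid is at (219,411) and the tin lid at (588,417).

```bash
cat > h.py <<'E'
import numpy as np,cv2
from rig import manip
def px2w(n,u,v,z):
    p=manip.camera_params(n);R=cv2.Rodrigues(p["rvec"])[0];t=p["tvec"]
    d=R.T@np.linalg.solve(p["intrinsics"],[u,v,1]);c=-R.T@t
    return c+d*(z-c[2])/d[2]
E
python3 - <<'E'
from h import *
P={'blueL':(37,222,180),'blueR':(233,228,180),'greenL':(283,231,180),'greenR':(476,235,180),'redL':(533,52,180),'redR':(725,58,180),
'blkL':(52,190,80),'blkR':(725,212,80),'whL':(55,104,80),'whR':(727,126,80),'b1':(62,252,20),'b2':(713,271,20),'jar':(219,411,75),'tin':(588,417,50)}
for k,(u,v,z) in P.items(): print(k,px2w("top",170+(u-1.2)/3.4,180+(v-1.2)/3.4,z).round(0))
print('mill',px2w("top",311,137,168).round())
E
```

```text
blueL [486. 236. 180.]
blueR [483. 121. 180.]
greenL [482.  92. 180.]
greenR [480. -20. 180.]
redL [588. -54. 180.]
redR [ 585. -167.  180.]
blkL [514. 253.  80.]
blkR [ 502. -187.   80.]
whL [571. 254.  80.]
whR [ 558. -190.   80.]
b1 [476. 259.  20.]
b2 [ 466. -190.   20.]
jar [373. 140.  75.]
tin [369. -99.  50.]
mill [714. -24. 168.]
```

>>> carry_out(plan=[{"rz": 0.84,"tz": 0.3,"gripper": 0},{"rz": 0.84,"tz": 0.3,"gripper": 0},{"rz": 0.84,"tz": 0.3,"gripper": 0},{"rz": 0.84,"tz": 0.3,"gripper": 0},{"rz": 0.84,"tz": 0.3,"gripper": 0},{"rz": 0.84,"tz": 0.3,"gripper": 0},{"gripper": 0}])

```text
invalid input
```

>>> carry_out(plan=[{"ty": -0.88,"tx": 0.21,"gripper": 0},{"ty": -0.88,"tx": 0.21,"gripper": 0},{"ty": -0.88,"tx": 0.21,"gripper": 0},{"ty": -0.88,"tx": 0.21,"gripper": 0},{"ty": -0.88,"tx": 0.21,"gripper": 0},{"ty": -0.88,"tx": 0.21,"gripper": 0},{"ty": -0.88,"tx": 0.21,"gripper": 0},{"ty": -0.88,"tx": 0.21,"gripper": 0},{"ty": -0.88,"tx": 0.21,"gripper": 0},{"ty": -0.88,"tx": 0.21,"gripper": 0},{"gripper": 0},{"gripper": 0}])

```text
invalid input
```

>>> carry_out(plan=[{"tx": 0,"ty": 0,"tz": 0.3,"rx": 0,"ry": 0,"rz": 0.84,"gripper": 0},{"tx": 0,"ty": 0,"tz": 0.3,"rx": 0,"ry": 0,"rz": 0.84,"gripper": 0},{"tx": 0,"ty": 0,"tz": 0.3,"rx": 0,"ry": 0,"rz": 0.84,"gripper": 0},{"tx": 0,"ty": 0,"tz": 0.3,"rx": 0,"ry": 0,"rz": 0.84,"gripper": 0},{"tx": 0,"ty": 0,"tz": 0.3,"rx": 0,"ry": 0,"rz": 0.84,"gripper": 0},{"tx": 0,"ty": 0,"tz": 0.3,"rx": 0,"ry": 0,"rz": 0.84,"gripper": 0}])

```text
time_s: 0.6
tcp_pos: [261.3, -594.7, 150.4]
eef_rot: [-0.001, 1.0, -0.015, -0.0]
ft_force: [-0.5, -0.1, 0.5]
gripper_width: 56.9
grasp_force: 0.0
```

>>> carry_out(plan=[{"tx": 0.21,"ty": -0.88,"tz": 0,"rx": 0,"ry": 0,"rz": 0,"gripper": 0},{"tx": 0.21,"ty": -0.88,"tz": 0,"rx": 0,"ry": 0,"rz": 0,"gripper": 0},{"tx": 0.21,"ty": -0.88,"tz": 0,"rx": 0,"ry": 0,"rz": 0,"gripper": 0},{"tx": 0.21,"ty": -0.88,"tz": 0,"rx": 0,"ry": 0,"rz": 0,"gripper": 0},{"tx": 0.21,"ty": -0.88,"tz": 0,"rx": 0,"ry": 0,"rz": 0,"gripper": 0},{"tx": 0.21,"ty": -0.88,"tz": 0,"rx": 0,"ry": 0,"rz": 0,"gripper": 0},{"tx": 0.21,"ty": -0.88,"tz": 0,"rx": 0,"ry": 0,"rz": 0,"gripper": 0},{"tx": 0.21,"ty": -0.88,"tz": 0,"rx": 0,"ry": 0,"rz": 0,"gripper": 0},{"tx": 0.21,"ty": -0.88,"tz": 0,"rx": 0,"ry": 0,"rz": 0,"gripper": 0},{"tx": 0.21,"ty": -0.88,"tz": 0,"rx": 0,"ry": 0,"rz": 0,"gripper": 0},{"tx": 0.21,"ty": -0.88,"tz": 0,"rx": 0,"ry": 0,"rz": 0,"gripper": 0},{"tx": 0.21,"ty": -0.88,"tz": 0,"rx": 0,"ry": 0,"rz": 0,"gripper": 0}])

```text
time_s: 1.6
tcp_pos: [345.1, -278.9, 151.1]
eef_rot: [-0.0, 1.0, -0.013, -0.0]
ft_force: [-0.0, 0.2, 0.2]
gripper_width: 46.9
grasp_force: 0.0
```

>>> carry_out(plan=[{"tx": 0.21,"ty": -0.88,"tz": 0,"rx": 0,"ry": 0,"rz": 0,"gripper": 0},{"tx": 0.21,"ty": -0.88,"tz": 0,"rx": 0,"ry": 0,"rz": 0,"gripper": 0},{"tx": 0.21,"ty": -0.88,"tz": 0,"rx": 0,"ry": 0,"rz": 0,"gripper": 0},{"tx": 0.21,"ty": -0.88,"tz": 0,"rx": 0,"ry": 0,"rz": 0,"gripper": 0},{"tx": 0.21,"ty": -0.88,"tz": 0,"rx": 0,"ry": 0,"rz": 0,"gripper": 0},{"tx": 0.21,"ty": -0.88,"tz": 0,"rx": 0,"ry": 0,"rz": 0,"gripper": 0},{"tx": 0.21,"ty": -0.88,"tz": 0,"rx": 0,"ry": 0,"rz": 0,"gripper": 0},{"tx": 0.21,"ty": -0.88,"tz": 0,"rx": 0,"ry": 0,"rz": 0,"gripper": 0},{"tx": 0.21,"ty": -0.88,"tz": 0,"rx": 0,"ry": 0,"rz": 0,"gripper": 0},{"tx": 0.21,"ty": -0.88,"tz": 0,"rx": 0,"ry": 0,"rz": 0,"gripper": 0},{"tx": 0.21,"ty": -0.88,"tz": 0,"rx": 0,"ry": 0,"rz": 0,"gripper": 0},{"tx": 0.21,"ty": -0.88,"tz": 0,"rx": 0,"ry": 0,"rz": 0,"gripper": 0}])

```text
time_s: 2.6
tcp_pos: [428.8, 35.8, 151.2]
eef_rot: [0.0, 1.0, -0.013, -0.0]
ft_force: [0.6, 0.2, 0.2]
gripper_width: 47.4
grasp_force: 0.0
```

>>> carry_out(plan=[{"tx": 0.4,"ty": 0,"tz": 0,"rx": 0,"ry": 0,"rz": 0,"gripper": 0},{"tx": 0.4,"ty": 0,"tz": 0,"rx": 0,"ry": 0,"rz": 0,"gripper": 0},{"tx": 0.3,"ty": 0,"tz": 0,"rx": 0,"ry": 0,"rz": 0,"gripper": 0},{"tx": 0.15,"ty": 0,"tz": 0,"rx": 0,"ry": 0,"rz": 0,"gripper": 0},{"tx": 0.15,"ty": 0,"tz": 0,"rx": 0,"ry": 0,"rz": 0,"gripper": 0},{"tx": 0.15,"ty": 0,"tz": 0,"rx": 0,"ry": 0,"rz": 0,"gripper": 0},{"tx": 0.15,"ty": 0,"tz": 0,"rx": 0,"ry": 0,"rz": 0,"gripper": 0},{"tx": 0.15,"ty": 0,"tz": 0,"rx": 0,"ry": 0,"rz": 0,"gripper": 0},{"tx": 0.15,"ty": 0,"tz": 0,"rx": 0,"ry": 0,"rz": 0,"gripper": 0},{"tx": 0.15,"ty": 0,"tz": 0,"rx": 0,"ry": 0,"rz": 0,"gripper": 0},{"tx": 0.15,"ty": 0,"tz": 0,"rx": 0,"ry": 0,"rz": 0,"gripper": 0},{"tx": 0.15,"ty": 0,"tz": 0,"rx": 0,"ry": 0,"rz": 0,"gripper": 0}])

```text
time_s: 3.6
tcp_pos: [502.9, 32.3, 151.5]
eef_rot: [0.0, 1.0, -0.013, 0.0]
ft_force: [-0.2, -0.1, -0.3]
gripper_width: 46.5
grasp_force: 0.1
```

```bash
python3 - <<'E'
from h import *
im=manip.grab_frame("scene")[:,:,::-1][140:320,180:440]
cv2.imwrite("pics/s1.png",cv2.resize(im,None,fx=3,fy=3,interpolation=cv2.INTER_CUBIC))
E
```

```text
(no output)
```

View pics/s1.png

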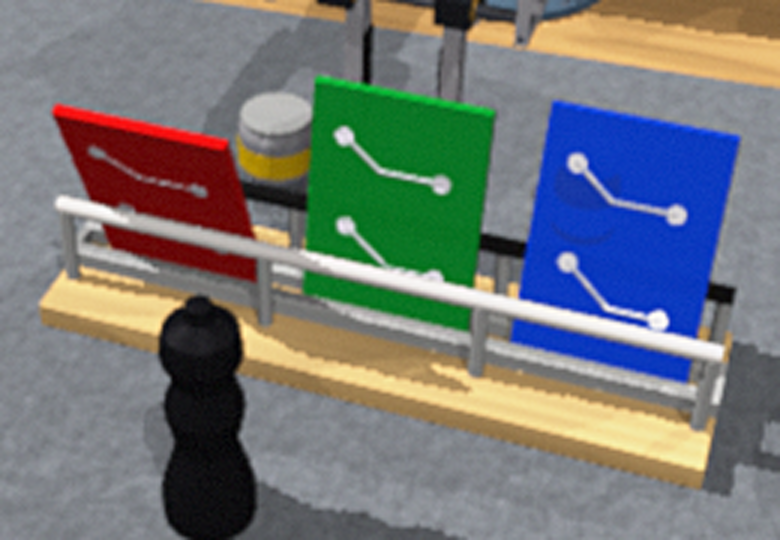

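Both fingers are behind green near its top edge (crop y about 90). Green is turning evenly and its lower edge is still in the groove. I'll keep pushing.

>>> carry_out(plan=[{"tx": 0.15,"ty": 0,"tz": 0,"rx": 0,"ry": 0,"rz": 0,"gripper": 0},{"tx": 0.15,"ty": 0,"tz": 0,"rx": 0,"ry": 0,"rz": 0,"gripper": 0},{"tx": 0.15,"ty": 0,"tz": 0,"rx": 0,"ry": 0,"rz": 0,"gripper": 0},{"tx": 0.15,"ty": 0,"tz": 0,"rx": 0,"ry": 0,"rz": 0,"gripper": 0},{"tx": 0.15,"ty": 0,"tz": 0,"rx": 0,"ry": 0,"rz": 0,"gripper": 0},{"tx": 0.15,"ty": 0,"tz": 0,"rx": 0,"ry": 0,"rz": 0,"gripper": 0},{"tx": 0.15,"ty": 0,"tz": 0,"rx": 0,"ry": 0,"rz": 0,"gripper": 0},{"tx": 0.15,"ty": 0,"tz": 0,"rx": 0,"ry": 0,"rz": 0,"gripper": 0},{"tx": 0.15,"ty": 0,"tz": 0,"rx": 0,"ry": 0,"rz": 0,"gripper": 0},{"tx": 0,"ty": 0,"tz": 0,"rx": 0,"ry": 0,"rz": 0,"gripper": 0}])

```text
time_s: 4.48
tcp_pos: [543.8, 31.2, 151.6]
eef_rot: [0.0, 1.0, -0.013, 0.0]
ft_force: [0.7, 0.5, -0.5]
gripper_width: 46.7
grasp_force: 0.0
```

```bash
python3 - <<'E'
from h import *
im=manip.grab_frame("scene")[:,:,::-1][140:320,180:440]
cv2.imwrite("pics/s2.png",cv2.resize(im,None,fx=3,fy=3,interpolation=cv2.INTER_CUBIC))
E
```

```text
(no output)
```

View pics/s2.png

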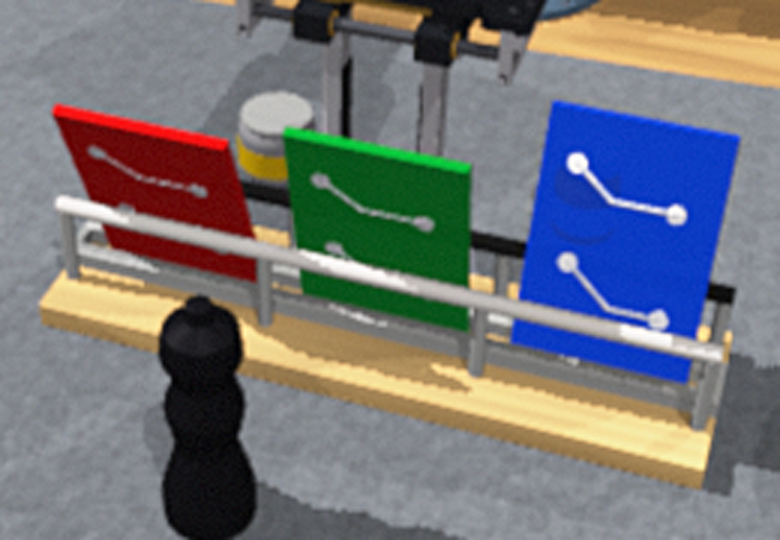

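Green's top edge (crop 285,130 to 470,165) now matches red's tilt, so it is on the white rail. I'll back off and move over to blue.

>>> carry_out(plan=[{"tx": -0.63,"ty": 0,"tz": 0,"rx": 0,"ry": 0,"rz": 0,"gripper": 0},{"tx": -0.63,"ty": 0,"tz": 0,"rx": 0,"ry": 0,"rz": 0,"gripper": 0},{"tx": -0.63,"ty": 0,"tz": 0,"rx": 0,"ry": 0,"rz": 0,"gripper": 0},{"tx": -0.63,"ty": 0,"tz": 0,"rx": 0,"ry": 0,"rz": 0,"gripper": 0},{"tx": -0.63,"ty": 0,"tz": 0,"rx": 0,"ry": 0,"rz": 0,"gripper": 0},{"tx": -0.63,"ty": 0,"tz": 0,"rx": 0,"ry": 0,"rz": 0,"gripper": 0},{"tx": 0,"ty": -0.8,"tz": 0,"rx": 0,"ry": 0,"rz": 0,"gripper": 0},{"tx": 0,"ty": -0.8,"tz": 0,"rx": 0,"ry": 0,"rz": 0,"gripper": 0},{"tx": 0,"ty": -0.8,"tz": 0,"rx": 0,"ry": 0,"rz": 0,"gripper": 0},{"tx": 0,"ty": -0.8,"tz": 0,"rx": 0,"ry": 0,"rz": 0,"gripper": 0},{"tx": 0,"ty": -0.8,"tz": 0,"rx": 0,"ry": 0,"rz": 0,"gripper": 0},{"tx": 0,"ty": -0.8,"tz": 0,"rx": 0,"ry": 0,"rz": 0,"gripper": 0}])

```text
time_s: 5.53
tcp_pos: [433.1, 179.4, 151.6]
eef_rot: [0.0, 1.0, -0.013, 0.0]
ft_force: [-0.2, -0.9, -0.2]
gripper_width: 46.7
grasp_force: 0.0
```

>>> carry_out(plan=[{"tx": 0.4,"ty": 0,"tz": 0,"rx": 0,"ry": 0,"rz": 0,"gripper": 0},{"tx": 0.4,"ty": 0,"tz": 0,"rx": 0,"ry": 0,"rz": 0,"gripper": 0},{"tx": 0.3,"ty": 0,"tz": 0,"rx": 0,"ry": 0,"rz": 0,"gripper": 0},{"tx": 0.15,"ty": 0,"tz": 0,"rx": 0,"ry": 0,"rz": 0,"gripper": 0},{"tx": 0.15,"ty": 0,"tz": 0,"rx": 0,"ry": 0,"rz": 0,"gripper": 0},{"tx": 0.15,"ty": 0,"tz": 0,"rx": 0,"ry": 0,"rz": 0,"gripper": 0},{"tx": 0.15,"ty": 0,"tz": 0,"rx": 0,"ry": 0,"rz": 0,"gripper": 0},{"tx": 0.15,"ty": 0,"tz": 0,"rx": 0,"ry": 0,"rz": 0,"gripper": 0},{"tx": 0.15,"ty": 0,"tz": 0,"rx": 0,"ry": 0,"rz": 0,"gripper": 0},{"tx": 0.15,"ty": 0,"tz": 0,"rx": 0,"ry": 0,"rz": 0,"gripper": 0},{"tx": 0.15,"ty": 0,"tz": 0,"rx": 0,"ry": 0,"rz": 0,"gripper": 0},{"tx": 0.15,"ty": 0,"tz": 0,"rx": 0,"ry": 0,"rz": 0,"gripper": 0}])

```text
time_s: 6.53
tcp_pos: [507.3, 176.3, 151.5]
eef_rot: [-0.0, 1.0, -0.013, 0.0]
ft_force: [-0.3, 0.4, -0.5]
gripper_width: 46.9
grasp_force: 0.1
```

>>> carry_out(plan=[{"tx": 0.15,"ty": 0,"tz": 0,"rx": 0,"ry": 0,"rz": 0,"gripper": 0},{"tx": 0.15,"ty": 0,"tz": 0,"rx": 0,"ry": 0,"rz": 0,"gripper": 0},{"tx": 0.15,"ty": 0,"tz": 0,"rx": 0,"ry": 0,"rz": 0,"gripper": 0},{"tx": 0.15,"ty": 0,"tz": 0,"rx": 0,"ry": 0,"rz": 0,"gripper": 0},{"tx": 0.15,"ty": 0,"tz": 0,"rx": 0,"ry": 0,"rz": 0,"gripper": 0},{"tx": 0.15,"ty": 0,"tz": 0,"rx": 0,"ry": 0,"rz": 0,"gripper": 0},{"tx": 0.15,"ty": 0,"tz": 0,"rx": 0,"ry": 0,"rz": 0,"gripper": 0},{"tx": 0.15,"ty": 0,"tz": 0,"rx": 0,"ry": 0,"rz": 0,"gripper": 0},{"tx": 0.15,"ty": 0,"tz": 0,"rx": 0,"ry": 0,"rz": 0,"gripper": 0},{"tx": 0,"ty": 0,"tz": 0,"rx": 0,"ry": 0,"rz": 0,"gripper": 0}])

```text
time_s: 7.37
tcp_pos: [548.1, 175.2, 151.5]
eef_rot: [-0.0, 1.0, -0.013, 0.0]
ft_force: [-0.7, -0.3, 0.2]
gripper_width: 46.9
grasp_force: 0.0
```

>>> carry_out(plan=[{"tx": -0.63,"ty": 0,"tz": 0,"rx": 0,"ry": 0,"rz": 0,"gripper": 0},{"tx": -0.63,"ty": 0,"tz": 0,"rx": 0,"ry": 0,"rz": 0,"gripper": 0},{"tx": -0.63,"ty": 0,"tz": 0,"rx": 0,"ry": 0,"rz": 0,"gripper": 0},{"tx": -0.63,"ty": 0,"tz": 0,"rx": 0,"ry": 0,"rz": 0,"gripper": 0},{"tx": -0.63,"ty": 0,"tz": 0,"rx": 0,"ry": 0,"rz": 0,"gripper": 0},{"tx": -0.63,"ty": 0,"tz": 0,"rx": 0,"ry": 0,"rz": 0,"gripper": 0},{"tx": 0,"ty": 0,"tz": 0,"rx": 0,"ry": 0,"rz": 0,"gripper": 0}])

```text
time_s: 7.95
tcp_pos: [431.4, 178.5, 150.9]
eef_rot: [0.0, 1.0, -0.012, -0.001]
ft_force: [0.6, 0.3, -0.5]
gripper_width: 46.9
grasp_force: 0.0
```

```bash
python3 - <<'E'
from h import *
im=manip.grab_frame("scene")[:,:,::-1][140:320,180:440]
cv2.imwrite("pics/s3.png",cv2.resize(im,None,fx=3,fy=3,interpolation=cv2.INTER_CUBIC))
cv2.imwrite("pics/t3.png",manip.grab_frame("top")[:,:,::-1])
E
```

```text
(no output)
```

View pics/s3.png

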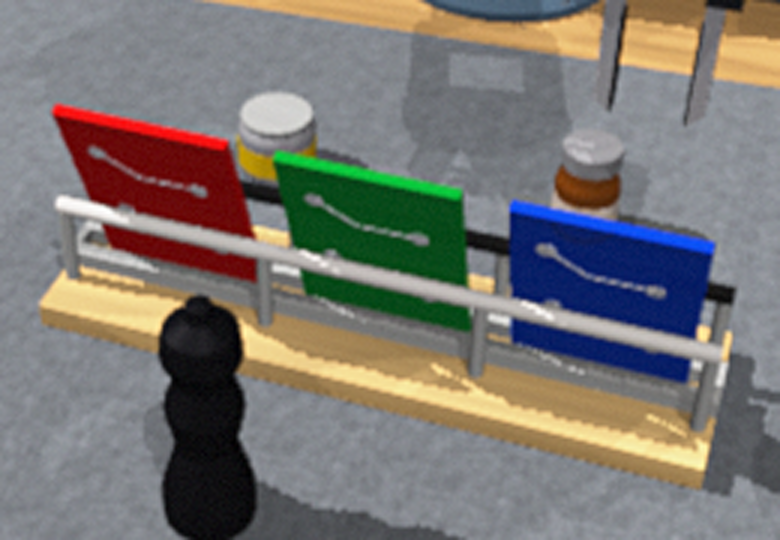

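View pics/t3.png

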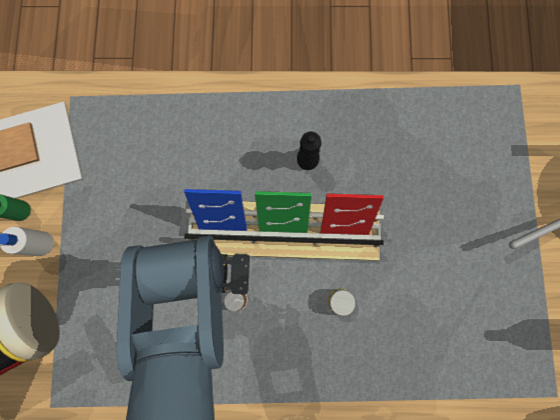

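In the top view all three panels lean on the white rail, with top edges in line at v≈190-195. The jar (235,301), tin (343,302) and mill (309,150) have not moved, and the fingers are clear. I'll let things settle briefly and hand in.

>>> carry_out(plan=[{"tx": 0,"ty": 0,"tz": 0,"rx": 0,"ry": 0,"rz": 0,"gripper": 0},{"tx": 0,"ty": 0,"tz": 0,"rx": 0,"ry": 0,"rz": 0,"gripper": 0},{"tx": 0,"ty": 0,"tz": 0,"rx": 0,"ry": 0,"rz": 0,"gripper": 0},{"tx": 0,"ty": 0,"tz": 0,"rx": 0,"ry": 0,"rz": 0,"gripper": 0},{"tx": 0,"ty": 0,"tz": 0,"rx": 0,"ry": 0,"rz": 0,"gripper": 0},{"tx": 0,"ty": 0,"tz": 0,"rx": 0,"ry": 0,"rz": 0,"gripper": 0}])

```text
time_s: 8.55
tcp_pos: [434.1, 178.2, 151.4]
eef_rot: [0.0, 1.0, -0.013, -0.0]
ft_force: [0.6, 0.3, -0.6]
gripper_width: 47.1
grasp_force: 0.0
```

```bash
python3 -c "
from rig import manip
print(manip.sign_off())"
```

```text
the job is handed in; nothing more can be done
None
```

I pushed the blue and green panels over onto the white rail; the last pictures show them leaning there with their lower edges in the groove and the red panel, mill, jar and tin unmoved. The job is handed in at about 8.6 s; no verdict came back.

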